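# Re-nip the eccentric side stop of a valve-cover fixture and lock it

## Robot

A 6-joint arm with a two-finger parallel gripper is mounted at the origin on the work surface. World frame = base frame: x ahead of the robot, y to its left, z up, the work surface at z = 0. Lengths are in m, angles in rad, forces in N, time in s.
With the tool pointing down it reaches from about 0.275 to 1 m from the base axis. Payload 8.4 kg.
Tool frame: the origin (TCP) lies at the centre of the arm's flange, where the gripper is bolted on; the fingertips stand 173 mm ahead of it and the grasp point (between the pads) lies 155 mm ahead of it; y points along the fingers, x is the direction in which the jaws open and shut, and the axes are right-handed (so a half turn about y gives the same grasp; the last joint's range is limited). The gripper opens to 85 mm and grips with 20 to 120 N. Pads are 22 mm wide; open, the fingers measure 114 mm over their backs; the gripper's body (76 mm by 85 mm) begins 54 mm behind the grasp point. The pads swing forward as they close: fully open they stand 13 mm farther back than shut.
Start: joints at [1.24, 0.353, 1.633, -0, 1.155, -0.002], TCP at [0.202, 0.592, 0.405] pointing down, gripper open.
Joint ranges: [-2.63, 2.63], [-0.92, 2.1], [0.06, 2.66], [-1.3, 4.44], [0, 2.69], [-3.02, 3.02]. Speed limits (rad/s): [2.22, 2.22, 2.79, 3.14, 3.14, 3.14].

## Interface

Orientations are given as a 3x3 rotation matrix whose columns are the frame's x, y, z axes.
In Python, from station import arm gives the robot as it stands.
- The arm moves only by the shell command python3 -m handwheel 'ROWS' [OPENING] [FORCE]. ROWS is JSON, a list of rows, each a list of 4 numbers: the shift along the world's x, y, z normalised to -1 to 1, where 1 is 0.25 m, then the turn about the world's z normalised to -1 to 1, where 1 is 1.5 rad. A call has 1 to 12 rows; each row is the pose to reach, as a shift and turn from the pose measured when the call began; what a row does not reach only later rows make up. A row lasts 1/8 s, in which the tool goes at most 62.5 mm and 10.7 degrees, less where a joint would pass 70% of its speed; a pose out of reach is approached as far as the arm can. A call with a number of a shift or a turn outside -1 to 1 is refused whole. A call with a gripper value outside its range is refused whole. OPENING is the gripper's target within -1 to 1 (fully open at 1, half-way at 0, shut at -1), set as the call begins (- or left out, the last holds). The fingers move at their own pace and stop on an object; FORCE is the grip in N (left out, the last holds). Time passes only in rows, so rows that repeat a pose let the fingers close. It gives the time, the measured TCP pose, the force and the opening at its end, in the units of the state.
- arm.state(): the state, without advancing time (a new reading comes with each control period).
- arm.camera(name): name is "scene" or "top" or "wrist"; returns a dict with "image" (400x640x3 uint8, red, green, blue), "camera_matrix" (3x3 intrinsics, pixels), "extrinsics" (4x4, takes a point from world to camera coordinates); the wrist camera has in their place "mount" (4x4, takes a point from camera to tool coordinates, whose origin is the TCP and whose axes are the tool frame's). Camera axes: x right, y up, looking along -z (the intrinsics and any distortion apply to the point x, -y, -z); pixel columns grow to the right and rows downward; lengths in m; the calibration is good to about 2 mm. A picture is of the moment at which its call begins: read the wrist's pose just before it. There is no depth.
- arm.sign_off(): hands the job in, once; it reports no verdict.
Trained networks look in a picture, given as the dict that the camera call returned (one of the last four; its "shot" number tells which), for a name from the list of things; names that differ only in an ending like _2 or _b are one class to them, and where a whole thing is asked for, a point or a joint stands for the part that bears it (a point fixed in the world has none). Each returns a list of dicts, best first, with "confidence" (0 to 1); they miss things now and then, are a little off and sometimes report something else, mostly with a low value. They report only what shows in the picture. A call takes as long as a camera call.
- arm.look_for(picture, query): "rect" ([left, top, right, bottom] in pixels, round what is visible of it).
- arm.trace(picture, query): "region" (400x640 bool, what is visible of it) and "rect" ([left, top, right, bottom] in pixels, round what is visible of it).
The state is a dict: "time": time; "qpos": joint angles; "joint_velocities": joint speeds; "tau": joint torques, N m; "eef_pos": TCP position; "eef_rot": TCP orientation; "force": force on the tool from outside, world axes, zero at the start; "moment": the same for the moment, N m; "grip_width": finger opening in m.
Only numpy, scipy, OpenCV 4.12 (cv2) and the standard library are available. Lean on these libraries where they do the work, as an engineer would, in place of code of your own. Each camera call takes 0.05 s, during which the arm holds its last target.

## Task

The black valve cover sits loose in its fixture. Swing the lever of the lock ring well open, turn the eccentric adjuster clockwise by its wing until its cam nips the cover against the back stop with about 15 newtons (snug, never more than 40), then swing the lock ring's lever back fully tight and let go. Do not push the cover with the robot, and leave the tin and the bolt standing on the fixture plate where they are.

Things in the scene. Friction and masses are not known exactly. Their poses are not given: they have to be found in the camera images.
- fixture: Fixed dark steel plate 320 (x) x 380 (y) x 20 mm on the table. Origin: centre of its underside. Along its own +y it carries the eccentric stop (axis at x = 0, y = -100 mm), the cover, and the back stop: a sprung steel bar (10 N per mm once touched), set differently by a few mm from job to job and not measured. Two 12 mm guide pins stand beside the cover's lug, tops 76 mm above the table.
- lock_ring (a joint): Steel lock ring, 58 mm across, under the cam, on the adjuster's axis. 0 rad = fully tight, on a solid stop; grows counter-clockwise seen from above as it loosens, to 1.2. It stays where left; swinging it takes about 4 N at the post, 6 to 9 N over the last 0.15 rad before tight, where it clamps the adjuster so that this cannot be turned.
- lock_post (a point): Point on the axis of the lock ring's upright handle post (steel, 13 mm diameter), 85 mm above the table; post top at 100 mm. The post stands on a flat lever arm, 75 mm from the ring's axis; the arm's top is 36 mm below this point. When tight it is seen from the axis at -150 deg (counter-clockwise from the fixture's +x); it loosens counter-clockwise, clear of the cover.
- adjuster: Eccentric adjuster on a vertical axis through its origin. Steel cam, radius 20 mm, centre 8 mm off the axis, 60 to 76 mm above the table; on top an aluminium wing (bar) 46 mm long along its own x, 14 mm thick along its own y, 88 to 118 mm above the table. Clockwise from above brings the lobe to the cover. It needs about 0.4 to 1.4 rad and stays where left.
- adjuster_grip (a point): Point on the adjuster's axis, 105 mm up, mid-wing; axes as adjuster. Drag 0.2 N m. Turned slowly (0.01 to 0.02 rad steps) it takes 0.5 to 0.55 N m in all when the nip is about 15 N; a few N are lost on letting go. Past the touch the nip grows by 5 to 8 N per 0.1 rad. After quick steps (0.08 rad) the moment reads wrong by up to the drag, yet jumps by over 0.12 N m soon after the touch.
- cover: Loose black moulded valve cover: flange 200 (x) x 128 (y) x 14 mm, 0.6 kg, on four rests 60 mm above the table, dome and cap up to 129 mm. A flat-faced lug 44 mm wide sticks out of the flange towards the cam (face 91 mm to -y of the origin). Origin: centre of the flange's underside. Play of some 1 to 6 mm up to the back stop.
- screw_tin: Bystander: small open aluminium tin, 44 mm across, 30 mm high, on the plate's corner. Origin: centre of its underside.
- flange_bolt: Bystander: steel bolt standing on its head, 31 mm high, on the plate. Origin: centre of its underside.

How it is judged:
By the outcome, as a careful person would: the job done as asked, in the order asked, and still so for the second after the job is handed in, with the robot touching nothing.
It also fails if it takes over 72 s, if anything falls off the work surface, if the arm or the gripper's body presses on something with over 40 N, if the wrist force passes 120 N, or if a joint passes its speed limit or range.

## Working session

There is one attempt and no reset: what is moved stays moved. The work goes in short steps, Python scripts to look and compute and a shell command to move; the robot and the scene stay as the last step left them, time stands still between calls to the robot, and variables do not carry over. Pictures are saved under pics/ and viewed, and the job is handed in when it is done.

```bash
ls; mkdir -p pics; cat > h.py <<'E'
import numpy as np, cv2
from station import arm
def shot(name,fn):
    p=arm.camera(name); cv2.imwrite('pics/'+fn,cv2.cvtColor(p['image'],cv2.COLOR_RGB2BGR)); return p
def ray(p,uv,T=None):
    # returns origin, dir in world
    K=np.array(p['camera_matrix']); d=p.get('distortion')
    u=np.linalg.inv(K)@np.array([uv[0],uv[1],1.]); c=np.array([u[0],-u[1],-1.])
    if T is None: W=np.linalg.inv(np.array(p['extrinsics']))
    else: W=T@np.array(p['mount'])
    return W[:3,3], W[:3,:3]@c
def atz(p,uv,z,T=None):
    o,d=ray(p,uv,T); return o+d*(z-o[2])/d[2]
def tool(s):
    T=np.eye(4);T[:3,:3]=s['eef_rot'];T[:3,3]=s['eef_pos'];return T
def proj(p,X,T=None):
    K=np.array(p['camera_matrix'])
    E=np.array(p['extrinsics']) if T is None else np.linalg.inv(T@np.array(p['mount']))
    c=E[:3,:3]@np.array(X)+E[:3,3]; v=K@np.array([c[0],-c[1],-c[2]]); return v[:2]/v[2]
E
python3 - <<'E'
from h import *
s=arm.state(); print({k:np.round(v,3).tolist() for k,v in s.items()})
for n in ['scene','top']:
    p=shot(n,n+'0.png'); print(n,[k for k in p], np.round(p['extrinsics'],3).tolist(), np.round(p['camera_matrix'],1).tolist())
    for q in ['fixture','lock_ring','lock_post','adjuster','adjuster_grip','cover','screw_tin','flange_bolt']:
        r=arm.look_for(p,q)
        print(q,[(np.round(x['rect'],1).tolist(),round(x['confidence'],2)) for x in r[:2]])
E
```

```text
pics
{'time': 0.0, 'qpos': [1.24, 0.354, 1.634, -0.0, 1.155, -0.002], 'joint_velocities': [-0.001, -0.001, 0.001, -0.002, -0.001, -0.0], 'tau': [0.0, -60.525, -34.207, 0.0, 0.009, 0.0], 'eef_pos': [0.202, 0.591, 0.404], 'eef_rot': [[0.323, -0.0, -0.946], [0.946, -0.001, 0.323], [-0.001, -1.0, 0.0]], 'force': [0.139, -0.01, 0.074], 'moment': [0.0, -0.02, 0.037], 'grip_width': 0.086}
scene ['image', 'camera_matrix', 'extrinsics', 'shot'] [[-0.6, 0.8, 0.02, 0.333], [-0.569, -0.443, 0.693, 0.271], [0.563, 0.404, 0.721, -1.314], [0.0, 0.0, 0.0, 1.0]] [[493.9, 0.0, 319.2], [0.0, 493.9, 206.7], [0.0, 0.0, 1.0]]
fixture [([185.7, 140.5, 428.4, 327.8], 0.7)]
lock_ring [([257.4, 142.7, 277.1, 201.3], 0.73)]
lock_post [([253.6, 143.5, 276.3, 204.7], 0.78)]
adjuster [([258.0, 159.1, 280.2, 189.6], 0.79)]
adjuster_grip [([260.3, 154.8, 281.4, 190.9], 0.97)]
cover [([253.1, 160.5, 367.1, 256.5], 0.63)]
screw_tin [([207.7, 205.6, 228.3, 233.3], 0.75)]
flange_bolt [([394.3, 204.3, 403.9, 218.5], 0.57)]
top ['image', 'camera_matrix', 'extrinsics', 'shot'] [[-0.006, -1.0, 0.003, 0.034], [0.996, -0.006, 0.086, -0.597], [-0.086, 0.004, 0.996, -0.752], [0.0, 0.0, 0.0, 1.0]] [[437.4, 0.0, 313.7], [0.0, 437.4, 202.0], [0.0, 0.0, 1.0]]
fixture [([236.8, 128.7, 449.7, 313.1], 0.58), ([404.6, 138.1, 430.3, 162.4], 0.37)]
lock_ring [([397.3, 202.1, 439.7, 265.2], 0.92)]
lock_post [([394.6, 202.0, 438.4, 259.6], 0.74)]
adjuster [([389.7, 205.8, 418.1, 236.7], 0.88)]
adjuster_grip [([393.9, 206.4, 421.5, 236.6], 0.96)]
cover [([299.1, 157.4, 392.8, 281.6], 0.81)]
screw_tin [([404.8, 139.8, 429.8, 161.0], 0.8), ([300.1, 160.6, 392.1, 280.5], 0.43)]
flange_bolt [([257.8, 283.0, 268.0, 294.6], 0.44)]
```

View images.

```bash
python3 - <<'E'
import cv2
a=cv2.imread('pics/top0.png')[110:330,220:470]; cv2.imwrite('pics/top0c.png',cv2.resize(a,None,fx=3.2,fy=2.7,interpolation=3)[:600,:800])
a=cv2.imread('pics/scene0.png')[120:345,170:440]; cv2.imwrite('pics/scene0c.png',cv2.resize(a,None,fx=2.6,fy=2.6,interpolation=3))
E
```

```text
(no output)
```

View pics/top0c.png

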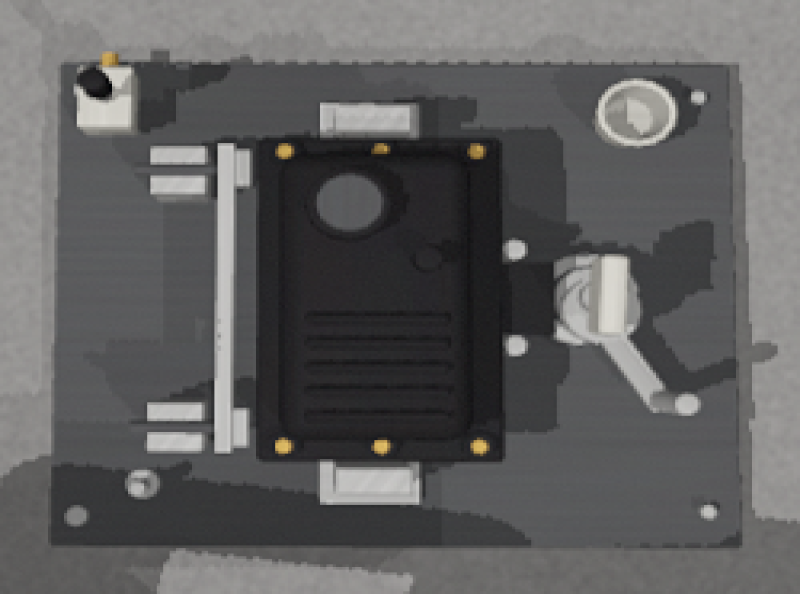

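View pics/scene0c.png

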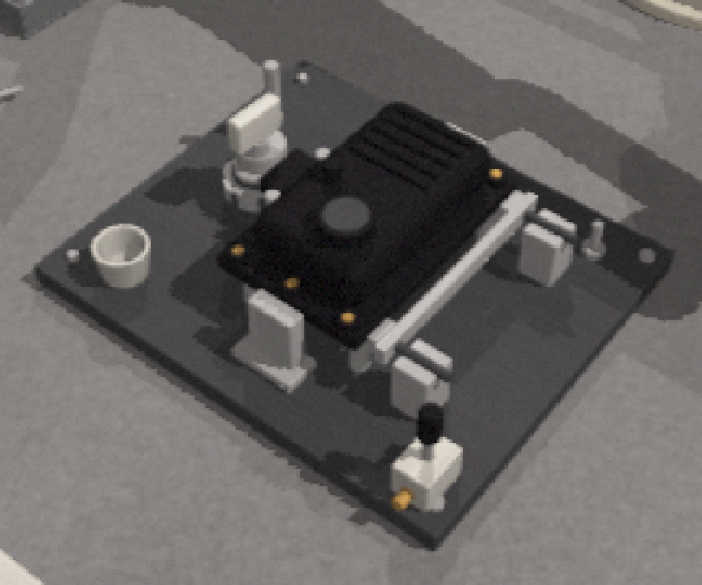

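```bash
python3 - <<'E'
from h import *
p=arm.camera('top')
f=lambda c:(220+(c[0]+.5)/3.2,110+(c[1]+.5)/2.7)
P=[atz(p,f(c),.02) for c in [(60,63),(738,63),(742,547),(50,545)]]
for q in P: print(np.round(q,4))
print('c',np.round(sum(P)/4,4), [round(float(np.linalg.norm(P[i]-P[i-1])),4) for i in range(4)])
print('post',atz(p,f((687,404)),.1))
w=[atz(p,f(c),.118) for c in [(602,255),(628,255),(627,335),(602,335)]]
print('wing',w, sum(w)/4)
print('pins',[atz(p,f(c),.076) for c in [(515,249),(516,345)]])
ps=arm.camera('scene'); p=arm.camera('top')
for pp in(ps,p):
  for q in ['lock_post','adjuster_grip','fixture']:
    for r in arm.trace(pp,q)[:1]:
        m=r['region']; ys,xs=np.nonzero(m); print(q,round(r['confidence'],2),r['rect'],xs.mean(),ys.mean(),m.sum())
c=arm.camera('wrist'); print(np.round(c['mount'],3).tolist(),np.round(c['camera_matrix'],1).tolist())
E
```

```text
[0.7232 0.1654 0.02  ]
[ 0.7212 -0.2194  0.02  ]
[ 0.4013 -0.2111  0.02  ]
[0.405  0.1681 0.02  ]
c [ 0.5627 -0.0243  0.02  ] [0.3182, 0.3847, 0.32, 0.3792]
post [ 0.4974654  -0.16140464  0.1       ]
wing [array([ 0.5843252 , -0.11731284,  0.118     ]), array([ 0.58425262, -0.13004573,  0.118     ]), array([ 0.53798178, -0.12835319,  0.118     ]), array([ 0.53805373, -0.11618091,  0.118     ])] [ 0.56115333 -0.12297317  0.118     ]
pins [array([ 0.59158604, -0.08143604,  0.076     ]), array([ 0.5326657 , -0.08082468,  0.076     ])]
lock_post 0.79 [253.6, 144.1, 275.3, 201.8] 265.46445497630333 181.5260663507109 211
adjuster_grip 0.64 [258.0, 155.1, 282.0, 190.6] 268.561797752809 172.52808988764045 534
fixture 0.73 [187.2, 143.2, 430.9, 331.6] 305.9572468162523 240.75439660400244 16490
lock_post 0.93 [392.3, 204.6, 439.4, 260.8] 416.1139896373057 242.09585492227978 386
adjuster_grip 0.78 [392.7, 204.1, 421.1, 237.7] 406.72 220.74074074074073 675
fixture 0.56 [235.3, 128.4, 451.0, 313.6] 346.0336320347943 224.42874282929023 26671
[[1.0, -0.0, -0.0, 0.0], [-0.0, 0.257, -0.966, 0.031], [0.0, 0.966, 0.257, 0.064], [0.0, 0.0, 0.0, 1.0]] [[295.2, 0.0, 317.7], [0.0, 295.2, 203.0], [0.0, 0.0, 1.0]]
```

```bash
python3 -m handwheel '[[0.1,-0.2,0,-0.08],[0.2,-0.4,0,-0.18],[0.3,-0.6,0,-0.28],[0.4,-0.8,0,-0.38],[0.45,-1,0,-0.5],[0.45,-1,0,-0.5]]' -0.2; python3 -m handwheel '[[0.1,-0.2,0,-0.08],[0.2,-0.4,0,-0.18],[0.3,-0.6,-0.1,-0.28],[0.4,-0.8,-0.1,-0.38],[0.45,-1,-0.1,-0.5],[0.45,-1,-0.1,-0.5]]'; python3 -m handwheel '[[0.1,-0.2,0,-0.08],[0.2,-0.4,0,-0.18],[0.2,-0.6,-0.1,-0.28],[0.2,-0.8,-0.2,-0.38],[0.2,-1,-0.2,-0.5],[0.2,-1,-0.2,-0.5]]'
python3 - <<'E'
from h import *
s=arm.state(); p=shot('wrist','w1.png')
R=np.array(s['eef_rot']); print(s['time'],s['eef_pos'],np.degrees(np.arctan2(R[1,0],R[0,0])),s['qpos'],s['grip_width'])
T=tool(s)
for n,X in dict(post=(.4975,-.1614,.1),axis=(.5615,-.1235,.118)).items(): print(n,proj(p,X,T))
for q in ['lock_post','adjuster_grip']:
    for r in arm.trace(p,q)[:1]:
        print(q,r['confidence'],r['rect'])
E
```

```text
time: 2.15
eef_pos: [0.3147, 0.3389, 0.4047]
eef_rot: [[0.884, -0.0, -0.468], [0.468, -0.001, 0.884], [-0.001, -1.0, -0.001]]
force: [0.3, -0.1, 0.6]
grip_width: 0.034
time: 2.9
eef_pos: [0.4283, 0.087, 0.3799]
eef_rot: [[0.964, 0.0, 0.264], [-0.264, -0.001, 0.964], [0.0, -1.0, -0.001]]
force: [-0.5, 0.8, 0.2]
grip_width: 0.0343
time: 3.65
eef_pos: [0.4792, -0.1643, 0.3296]
eef_rot: [[0.524, 0.0, 0.852], [-0.852, -0.001, 0.524], [0.001, -1.0, -0.0]]
force: [-0.3, 0.4, 0.1]
grip_width: 0.0339
3.65 [ 0.47919368 -0.16433048  0.32961346] -58.38920124471343 [-3.33130962e-01  2.61209231e-01  1.95457596e+00 -7.25351055e-04
  9.25537127e-01  6.86389079e-01] 0.03392518202277395
post [326.96200198 196.70821065]
axis [331.27658086  77.09097859]
lock_post 0.74 [292.3, 42.8, 370.3, 202.8]
adjuster_grip 0.64 [299.9, 31.1, 364.7, 124.6]
```

View pics/w1.png

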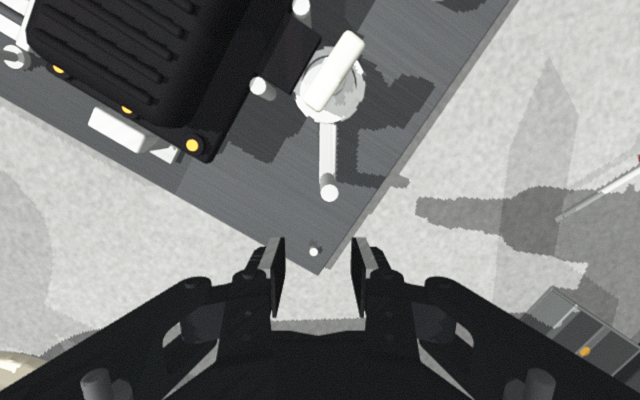

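```bash
python3 - <<'E'
from h import *
im=cv2.imread('pics/w1.png')[20:210,270:400]; cv2.imwrite('pics/w1c.png',cv2.resize(im,None,fx=3.1,fy=3.1,interpolation=3))
s=arm.state();p=arm.camera('wrist');T=tool(s)
print(atz(p,(330,192.5),.1,T), atz(p,(336.5,70),.118,T))
E
```

```text
[ 0.50053285 -0.1587242   0.1       ] [ 0.5654945  -0.12078796  0.118     ]
```

View pics/w1c.png

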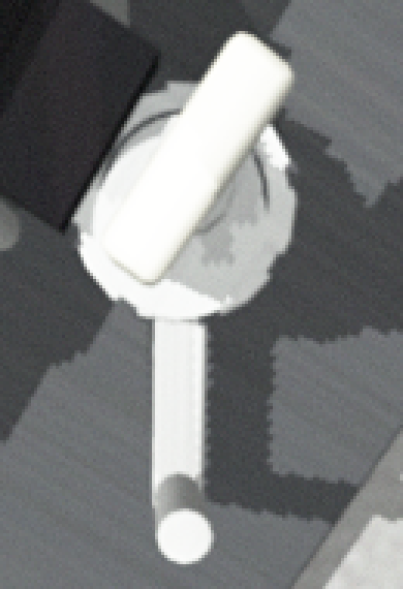

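```bash
python3 -m handwheel '[[0.04,0.01,-0.05,-0.025],[0.08,0.017,-0.15,-0.025],[0.08,0.017,-0.25,-0.025],[0.08,0.017,-0.366,-0.025],[0.08,0.017,-0.366,-0.025],[0.08,0.017,-0.366,-0.025]]' -
python3 - <<'E'
from h import *
s=arm.state(); p=shot('wrist','w2.png'); T=tool(s); print(s['eef_pos'],s['force'])
print(proj(p,(.4995,-.16,.1),T))
p=shot('scene','s2.png')
E
```

```text
time: 4.6
eef_pos: [0.4992, -0.1565, 0.2394]
eef_rot: [[0.498, 0.001, 0.867], [-0.867, -0.0, 0.498], [0.001, -1.0, 0.0]]
force: [0.4, 0.2, 0.3]
grip_width: 0.034
[ 0.49924605 -0.15651745  0.23936328] [0.35152812 0.24343043 0.25252447]
[323.69135323 292.78192505]
```

View pics/w2.png

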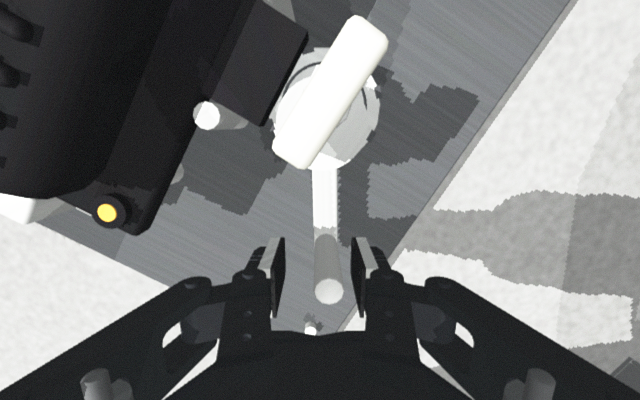

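```bash
python3 - <<'E'
from h import *
s=arm.state(); p=arm.camera('wrist'); T=tool(s)
a=atz(p,(329,290.5),.1,T)
c=[atz(p,x,.118,T) for x in [(359,14),(388,45),(302,169),(274,150)]]
print(a,c,sum(c)/4); w=sum(c)/4-a; print(np.hypot(w[0],w[1]),np.degrees(np.arctan2(w[1],w[0])))
d=(c[0]+c[1]-c[2]-c[3])/2; print(np.hypot(d[0],d[1]),np.degrees(np.arctan2(d[1],d[0])))
E
```

```text
[ 0.50153391 -0.16199974  0.1       ] [array([ 0.58755574, -0.12017855,  0.118     ]), array([ 0.58509346, -0.13121767,  0.118     ]), array([ 0.54287616, -0.12728703,  0.118     ]), array([ 0.54371008, -0.11710227,  0.118     ])] [ 0.56480886 -0.12394638  0.118     ]
0.07383615371616768 31.02257145946826
0.04317386605873569 -4.654538600785378
```

```bash
python3 - <<'E'
from h import *
s=arm.state(); e=s['eef_pos']; c=np.array([.5645,-.1235]); a0=np.radians(-150.5)
for t in np.arange(0,1.11,.1):
    P=c+.075*np.array([np.cos(a0+t),np.sin(a0+t)]); print([round(float(x),3) for x in [*((P-e[:2])/.25),0,t/1.5]])
E
```

```text
[-0.0, -0.013, 0.0, 0.0]
[0.016, -0.039, 0.0, 0.067]
[0.034, -0.062, 0.0, 0.133]
[0.055, -0.084, 0.0, 0.2]
[0.078, -0.103, 0.0, 0.267]
[0.103, -0.12, 0.0, 0.333]
[0.129, -0.135, 0.0, 0.4]
[0.156, -0.147, 0.0, 0.467]
[0.185, -0.156, 0.0, 0.533]
[0.214, -0.162, 0.0, 0.6]
[0.244, -0.165, 0.0, 0.667]
[0.274, -0.165, 0.0, 0.733]
```

```bash
python3 -m handwheel '[[0,-0.013,0,0],[0,-0.013,0,0],[0.016,-0.039,0,0.067],[0.034,-0.062,0,0.133],[0.055,-0.084,0,0.2],[0.078,-0.103,0,0.267],[0.103,-0.12,0,0.333],[0.103,-0.12,0,0.333]]' -0.5 20
python3 - <<'E'
from h import *
s=arm.state(); print(s['moment']); p=shot('wrist','w3.png')
E
```

```text
time: 5.75
eef_pos: [0.525, -0.1873, 0.2396]
eef_rot: [[0.851, 0.002, 0.524], [-0.525, 0.0, 0.851], [0.001, -1.0, 0.001]]
force: [-0.8, -0.9, 0.3]
grip_width: 0.0211
[-0.0072703  0.0386617  0.006482 ]
```

View pics/w3.png

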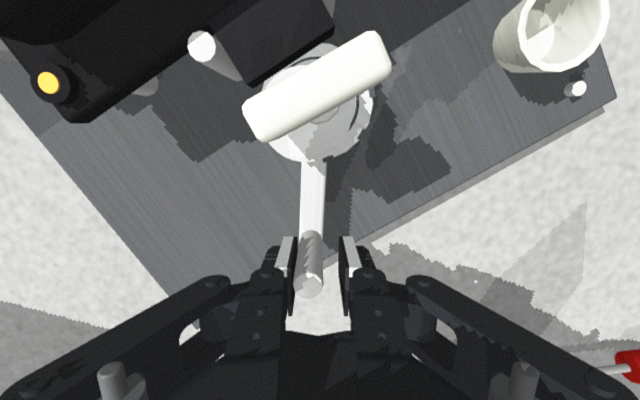

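Post is following, against the trailing (left) pad at (308,285). Continue to about 1.1 rad.

```bash
python3 -m handwheel '[[0.026,-0.015,0,0.067],[0.053,-0.027,0,0.133],[0.082,-0.036,0,0.2],[0.111,-0.042,0,0.267],[0.141,-0.045,0,0.333],[0.175,-0.045,0,0.4],[0.175,-0.045,0,0.4]]'
python3 - <<'E'
from h import *
s=arm.state(); p=shot('wrist','w4.png'); T=tool(s); print(s['qpos'])
p=shot('top','t4.png')
cv2.imwrite('pics/t4c.png',cv2.resize(cv2.imread('pics/t4.png')[110:330,220:470],None,fx=2.5,fy=2.5))
E
```

```text
time: 6.68
eef_pos: [0.5686, -0.1984, 0.2396]
eef_rot: [[0.999, 0.001, -0.044], [0.044, 0.001, 0.999], [0.002, -1.0, 0.001]]
force: [-1.3, 0.7, 0.6]
grip_width: 0.0212
[-0.33863949  0.51530832  1.80465881  0.0020832   0.82062334 -0.38432743]
```

View pics/w4.png

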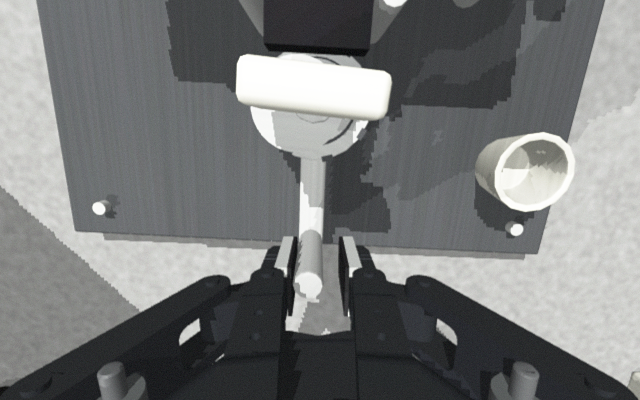

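```bash
python3 - <<'E'
from h import *
s=arm.state(); p=arm.camera('wrist'); T=tool(s)
print(atz(p,(308,287),.1,T))
im=cv2.imread('pics/w4.png')
hsv=cv2.cvtColor(im,cv2.COLOR_BGR2HSV)
m=((hsv[...,2]>215)).astype(np.uint8); n,l,st,ce=cv2.connectedComponentsWithStats(m)
k=l[80,310]; print(st[k])
c=[atz(p,x,.118,T) for x in [(239,55),(391,71),(386,118),(237,103)]]
print(c,sum(c)/4)
d=(c[1]+c[2]-c[0]-c[3])/2; print(np.hypot(d[0],d[1]),np.degrees(np.arctan2(d[1],d[0])))
E
python3 -m handwheel '[[0,0,0.1,0],[0,0,0.2,0],[0,0,0.32,0],[0,0.1,0.36,0.12],[0,0.2,0.36,0.24],[0,0.3,0.36,0.36],[-0.01,0.3,0.36,0.48],[-0.015,0.3,0.36,0.6],[-0.015,0.3,0.36,0.72],[-0.015,0.3,0.36,0.84],[-0.015,0.3,0.36,0.97],[-0.015,0.3,0.36,0.97]]' -0.1
python3 - <<'E'
from h import *
s=arm.state(); p=shot('wrist','w5.png')
R=s['eef_rot'];print(np.degrees(np.arctan2(R[1,0],R[0,0])),s['qpos'],s['moment'])
E
```

```text
[ 0.56564266 -0.19830959  0.1       ]
[ 236   54  155   63 7291]
[array([ 0.54394274, -0.11571436,  0.118     ]), array([ 0.58693065, -0.11797635,  0.118     ]), array([ 0.58683377, -0.13081566,  0.118     ]), array([ 0.54304583, -0.12852769,  0.118     ])] [ 0.56518824 -0.12325852  0.118     ]
0.043447523528859555 -3.0014697174089195
time: 8.32
eef_pos: [0.5647, -0.1236, 0.3298]
eef_rot: [[0.075, -0.0, -0.997], [0.997, 0.002, 0.075], [0.002, -1.0, 0.0]]
force: [0.0, -1.5, -0.4]
grip_width: 0.0385
85.72563954885526 [-0.21854853  0.36333945  1.80348397  0.002163    0.97523752 -1.71595719] [ 0.00992456 -0.04537195 -0.01902965]
```

View pics/w5.png

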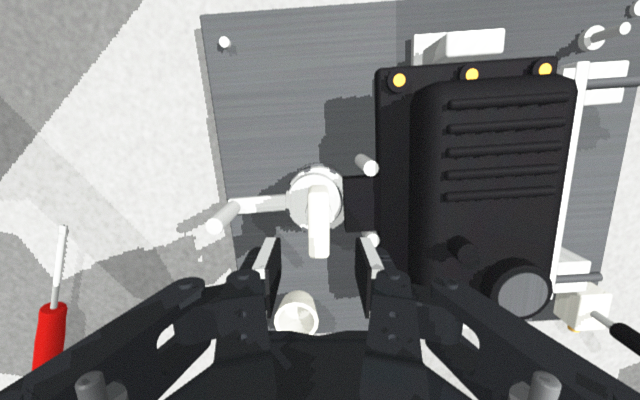

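```bash
python3 - <<'E'
from h import *
s=arm.state(); p=arm.camera('wrist'); T=tool(s)
print(proj(p,(.5648,-.1235,.118),T),proj(p,(.5878,-.1245,.118),T),proj(p,(.5418,-.122,.118),T), atz(p,(318.5,222),.118,T))
im=cv2.imread('pics/w5.png')[150:280,200:420]; cv2.imwrite('pics/w5c.png',cv2.resize(im,None,fx=3.6,fy=3.6,interpolation=3))
E
```

```text
[317.21857877 227.23252826] [318.36211492 259.80917888] [316.7963678 192.5163138] [ 0.56130635 -0.12240344  0.118     ]
```

View pics/w5c.png

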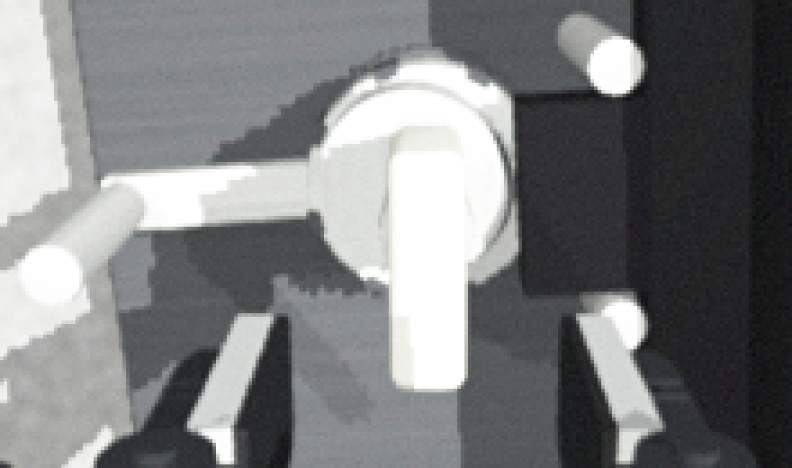

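```bash
python3 -m handwheel '[[-0.003,0.003,-0.09,0.013],[-0.003,0.003,-0.18,0.013],[-0.003,0.003,-0.274,0.013],[-0.003,0.003,-0.274,0.013],[-0.003,0.003,-0.274,0.013]]'
python3 - <<'E'
from h import *
s=arm.state(); p=shot('wrist','w6.png');print(s['moment'],s['force'])
E
python3 -m handwheel '[[0,0,0,0],[0,0,0,0],[0,0,0,0],[0,0,0,0],[0,0,0,0]]' -1 100
python3 - <<'E'
from h import *
s=arm.state(); R=s['eef_rot'];print(np.degrees(np.arctan2(R[1,0],R[0,0])),s['moment'],s['force'])
p=shot('wrist','w7.png')
E
```

```text
time: 9.05
eef_pos: [0.5643, -0.1229, 0.262]
eef_rot: [[0.059, 0.0, -0.998], [0.998, 0.002, 0.059], [0.002, -1.0, -0.0]]
force: [0.2, 0.1, 1.0]
grip_width: 0.0387
[-0.02766587 -0.02262979  0.00197888] [0.19524347 0.11174821 0.96167115]
time: 9.72
eef_pos: [0.5649, -0.123, 0.2636]
eef_rot: [[0.059, 0.003, -0.998], [0.998, 0.001, 0.059], [0.001, -1.0, -0.003]]
force: [-1.9, 0.4, 5.4]
grip_width: 0.0125
86.5978468055837 [-0.03306854  0.22906705 -0.07047281] [-1.89494468  0.3804251   5.42040236]
```

View pics/w7.png

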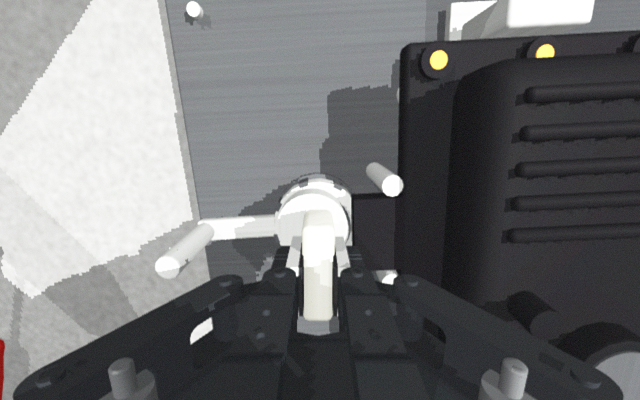

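```bash
cat > r.py <<'E'
from h import *
s=arm.state(); R=s['eef_rot'];print('yaw',round(float(np.degrees(np.arctan2(R[1,0],R[0,0]))),2),'turned',round(float(np.arctan2(R[1,0],R[0,0])-np.radians(86.6)),4),'M',np.round(s['moment'],3),'F',np.round(s['force'],1))
E
python3 -m handwheel '[[0,0,0,-0.0133],[0,0,0,-0.0267],[0,0,0,-0.04],[0,0,0,-0.0533],[0,0,0,-0.0667],[0,0,0,-0.08]]';python3 r.py
python3 -m handwheel '[[0,0,0,-0.0133],[0,0,0,-0.0267],[0,0,0,-0.04],[0,0,0,-0.0533],[0,0,0,-0.0667],[0,0,0,-0.08]]';python3 r.py
```

```text
time: 10.52
eef_pos: [0.5649, -0.1231, 0.2636]
eef_rot: [[0.18, 0.003, -0.984], [0.984, 0.001, 0.18], [0.001, -1.0, -0.003]]
force: [-1.0, -0.2, -0.1]
grip_width: 0.0125
yaw 79.64 turned -0.1214 M [-0.161  0.202  0.216] F [-1.  -0.2 -0.1]
time: 11.28
eef_pos: [0.5648, -0.1231, 0.2636]
eef_rot: [[0.297, 0.003, -0.955], [0.955, 0.0, 0.297], [0.001, -1.0, -0.003]]
force: [-1.2, -1.1, 0.2]
grip_width: 0.0124
yaw 72.7 turned -0.2427 M [-0.292  0.236  0.192] F [-1.2 -1.1  0.2]
```

```bash
for i in 1 2 ; do :; done
python3 -m handwheel '[[0,0,0,-0.0133],[0,0,0,-0.0267],[0,0,0,-0.04],[0,0,0,-0.0533],[0,0,0,-0.0667],[0,0,0,-0.08]]' | grep time;python3 r.py
python3 -m handwheel '[[0,0,0,-0.0133],[0,0,0,-0.0267],[0,0,0,-0.04],[0,0,0,-0.0533]]'| grep time;python3 r.py
python3 -m handwheel '[[0,0,0,-0.0133],[0,0,0,-0.0267],[0,0,0,-0.04],[0,0,0,-0.0533]]'| grep time;python3 r.py
```

```text
time: 12.02
yaw 65.75 turned -0.364 M [-0.487  0.248  0.21 ] F [-1.6 -2.7 -0.7]
time: 12.52
yaw 61.09 turned -0.4453 M [-0.482  0.304  0.202] F [-2.  -3.1  1.4]
time: 13.02
yaw 56.44 turned -0.5263 M [-0.526  0.418  0.242] F [-2.  -3.4  0.5]
```

```bash

python3 -m handwheel '[[0,0,0,-0.0133],[0,0,0,-0.0267],[0,0,0,-0.04]]'| grep time;python3 r.py
python3 -m handwheel '[[0,0,0,-0.0133],[0,0,0,-0.0267],[0,0,0,-0.04]]'| grep time;python3 r.py
```

```text
time: 13.4
yaw 52.93 turned -0.5877 M [-0.592  0.353  0.289] F [-2.  -3.4  0.4]
time: 13.78
yaw 49.42 turned -0.649 M [-0.641  0.388  0.336] F [-1.7 -3.9  1.4]
```

```bash

python3 -m handwheel '[[0,0,0,-0.01],[0,0,0,-0.02],[0,0,0,-0.03]]'| grep time;python3 r.py
python3 -m handwheel '[[0,0,0,-0.01],[0,0,0,-0.02],[0,0,0,-0.03]]'| grep time;python3 r.py
```

```text
time: 14.15
yaw 46.78 turned -0.6949 M [-0.577  0.352  0.348] F [-1.5 -3.8  0.5]
time: 14.52
yaw 44.16 turned -0.7407 M [-0.649  0.443  0.375] F [-2.1 -3.9  1. ]
```

```bash

python3 -m handwheel '[[0,0,0,-0.01],[0,0,0,-0.02],[0,0,0,-0.03]]'| grep time;python3 r.py
python3 -m handwheel '[[0,0,0,-0.01],[0,0,0,-0.02],[0,0,0,-0.03]]'| grep time;python3 r.py
```

```text
time: 14.9
yaw 41.53 turned -0.7867 M [-0.656  0.419  0.416] F [-2.9 -2.5  1.3]
time: 15.28
yaw 38.89 turned -0.8326 M [-0.711  0.49   0.378] F [-3.  -4.1  0.9]
```

```bash

python3 -m handwheel '[[0,0,0,-0.01],[0,0,0,-0.02]]'| grep time;python3 r.py
python3 -m handwheel '[[0,0,0,-0.01],[0,0,0,-0.02]]'| grep time;python3 r.py
python3 - <<'E'
from h import *
p=shot('wrist','w8.png')
p=shot('top','t8.png')
cv2.imwrite('pics/t8c.png',cv2.resize(cv2.imread('pics/t8.png')[110:330,220:470],None,fx=2.5,fy=2.5))
E
```

```text
time: 15.52
yaw 37.12 turned -0.8637 M [-0.641  0.45   0.402] F [-2.8 -4.2  0.2]
time: 15.78
yaw 35.34 turned -0.8947 M [-0.732  0.443  0.47 ] F [-2.5 -4.1  1.6]
```

View pics/w8.png

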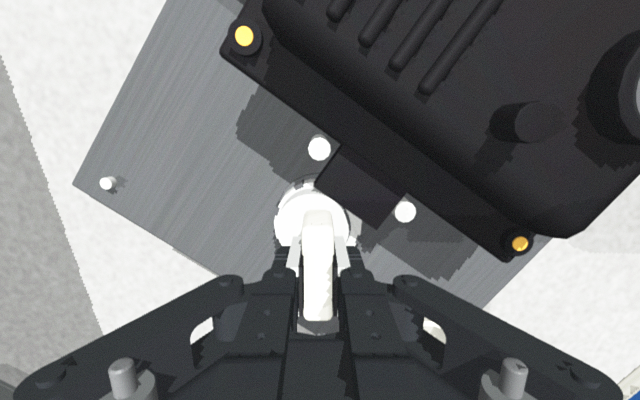

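View pics/t8c.png

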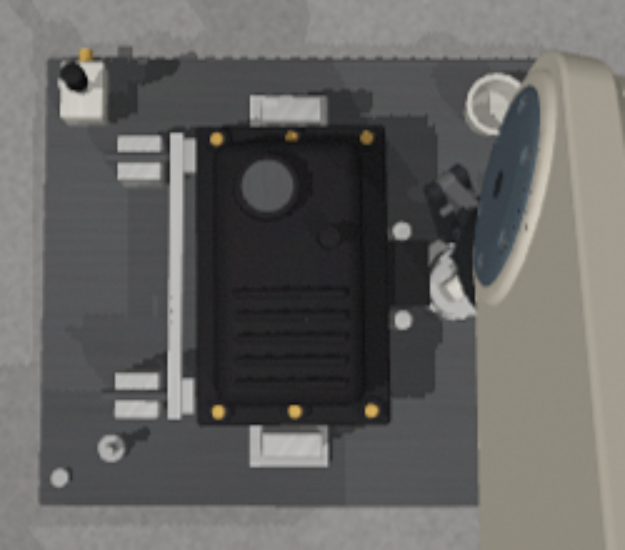

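```bash

python3 -m handwheel '[[0,0,0,-0.01],[0,0,0,-0.02]]'| grep time;python3 r.py
python3 -m handwheel '[[0,0,0,-0.01],[0,0,0,-0.02]]'| grep time;python3 r.py
```

```text
time: 16.12
yaw 33.56 turned -0.9258 M [-0.676  0.497  0.459] F [-3.  -4.2  1.7]
time: 16.38
yaw 31.78 turned -0.9568 M [-0.673  0.526  0.4  ] F [-2.9 -4.2  1.1]
```

```bash
cat > disp.py <<'E'
from h import *
import sys
a=cv2.cvtColor(cv2.imread('pics/top0.png'),cv2.COLOR_BGR2GRAY).astype(np.float32)
def d(fn):
    b=cv2.cvtColor(cv2.imread(fn),cv2.COLOR_BGR2GRAY).astype(np.float32)
    for n,(x0,y0,x1,y1) in dict(cover_cap=(310,165,350,195),cover_edgescrews=(302,155,350,170),screwsbot=(300,268,350,284),bar=(282,175,304,262),ctrl_bolt=(255,280,275,300),ctrl_block=(265,262,284,280),rest=(318,280,355,300)).items():
        best=[]
        t=cv2.resize(a[y0:y1,x0:x1],None,fx=10,fy=10,interpolation=cv2.INTER_CUBIC)
        w=cv2.resize(b[y0-3:y1+3,x0-6:x1+6],None,fx=10,fy=10,interpolation=cv2.INTER_CUBIC)
        r=cv2.matchTemplate(w,t,cv2.TM_CCOEFF_NORMED); _,v,_,l=cv2.minMaxLoc(r)
        print(n,'dx px',(l[0]-60)/10,'dy',(l[1]-30)/10,round(v,3))
for f in sys.argv[1:]: print(f); d(f)
E
python3 -c "
from h import *
shot('top','t9.png'); shot('scene','s9.png')"
python3 disp.py pics/t4.png pics/t8.png pics/t9.png; python3 r.py
```

```text
pics/t4.png
cover_cap dx px 0.0 dy 0.0 0.998
cover_edgescrews dx px 0.0 dy 0.0 1.0
screwsbot dx px 0.0 dy 0.0 0.998
bar dx px 0.0 dy 0.0 1.0
ctrl_bolt dx px -0.2 dy 0.2 0.914
ctrl_block dx px 0.0 dy 0.0 1.0
rest dx px 0.0 dy 0.1 0.989
pics/t8.png
cover_cap dx px -2.3 dy -0.7 0.994
cover_edgescrews dx px -2.2 dy -0.4 0.95
screwsbot dx px -1.1 dy -0.6 0.948
bar dx px 0.0 dy 0.0 0.983
ctrl_bolt dx px -0.2 dy 0.2 0.915
ctrl_block dx px 0.0 dy 0.0 0.999
rest dx px 0.0 dy 0.0 0.983
pics/t9.png
cover_cap dx px -2.5 dy -0.7 0.993
cover_edgescrews dx px -2.4 dy -0.5 0.947
screwsbot dx px -1.3 dy -0.6 0.941
bar dx px -0.1 dy 0.0 0.979
ctrl_bolt dx px -0.2 dy 0.2 0.915
ctrl_block dx px 0.0 dy 0.0 0.999
rest dx px 0.0 dy 0.0 0.983
yaw 31.78 turned -0.9569 M [-0.667  0.52   0.345] F [-3.1 -4.3  2.2]
```

```bash

python3 -m handwheel '[[0,0,0,-0.01],[0,0,0,-0.02],[0,0,0,-0.03]]'| grep time;python3 r.py
python3 -m handwheel '[[0,0,0,-0.01],[0,0,0,-0.02],[0,0,0,-0.03]]'| grep time;python3 r.py
python3 -c "
from h import *
shot('top','t10.png')"
python3 disp.py pics/t10.png
```

```text
time: 16.85
yaw 29.15 turned -1.0027 M [-0.649  0.482  0.402] F [-3.8 -3.8  1.3]
time: 17.23
yaw 26.52 turned -1.0485 M [-0.652  0.422  0.53 ] F [-2.6 -3.5  0.4]
pics/t10.png
cover_cap dx px -2.8 dy -0.7 0.994
cover_edgescrews dx px -2.8 dy -0.4 0.945
screwsbot dx px -1.6 dy -0.6 0.932
bar dx px -0.3 dy -0.1 0.967
ctrl_bolt dx px -0.2 dy 0.2 0.914
ctrl_block dx px 0.0 dy 0.0 0.999
rest dx px 0.0 dy 0.0 0.983
```

```bash
cat >> disp.py <<'E'
    b=cv2.cvtColor(cv2.imread(f),cv2.COLOR_BGR2GRAY).astype(np.float32)
    for lab,(y0,y1) in dict(up=(166,182),mid=(190,250),lo=(258,272)).items():
        # 1D profile shift of bar's left edge, all rows
        pa=a[y0:y1,280:294].mean(0); pb=b[y0:y1,280:294].mean(0)
        xs=np.arange(14); g=np.linspace(0,13,1301)
        A=np.interp(g,xs,pa);B=np.interp(g,xs,pb)
        th=(pa.min()+pa.max())/2
        ea=g[np.argmax(A>th)]; eb=g[np.argmax(B>th)]; print(lab,'edge shift px',round(eb-ea,2))
E
python3 disp.py pics/t4.png pics/t8.png pics/t10.png | grep -E 't|shift'; python3 -c "
from h import *
p=arm.camera('top')
print(atz(p,(290,215),.07)-atz(p,(289,215),.07))
"; python3 r.py
```

```text
[-9.64918447e-06 -1.67103680e-03  0.00000000e+00]
yaw 26.52 turned -1.0487 M [-0.704  0.487  0.335] F [-3.4 -4.5  0.7]  File "disp.py", line 13
    b=cv2.cvtColor(cv2.imread(f),cv2.COLOR_BGR2GRAY).astype(np.float32)
IndentationError: unexpected indent
```

```bash
sed -i 's/^for f in sys.argv\[1:\]: print(f); d(f)/for f in sys.argv[1:]:\n    print(f); d(f)/' disp.py
python3 disp.py pics/t4.png pics/t8.png pics/t10.png | grep -E 'pics|shift'; python3 -c "
from h import *
m=[]
for i in range(8):
    arm.camera('top'); m.append(arm.state()['moment'][2])
print(np.round(m,3))
"
```

```text
pics/t4.png
up edge shift px 0.0
mid edge shift px -0.02
lo edge shift px 0.0
pics/t8.png
up edge shift px 0.0
mid edge shift px 0.12
lo edge shift px 0.0
pics/t10.png
up edge shift px 0.0
mid edge shift px -0.4
lo edge shift px 0.0
[0.266 0.404 0.369 0.295 0.337 0.389 0.321 0.407]
```

```bash

python3 -m handwheel '[[0,0,0,-0.01]]'| grep time;python3 r.py
python3 -m handwheel '[[0,0,0,-0.01]]'| grep time;python3 r.py
python3 -m handwheel '[[0,0,0,-0.01]]'| grep time;python3 r.py
python3 -c "
from h import *
shot('top','t11.png')"
python3 disp.py pics/t11.png
```

```text
time: 17.85
yaw 25.63 turned -1.0641 M [-0.652  0.46   0.541] F [-3.6 -3.8  1.5]
time: 17.98
yaw 24.73 turned -1.0798 M [-0.635  0.489  0.55 ] F [-2.9 -3.5  0.5]
time: 18.1
yaw 23.83 turned -1.0956 M [-0.649  0.443  0.498] F [-2.7 -4.4  1.3]
pics/t11.png
cover_cap dx px -3.0 dy -0.7 0.995
cover_edgescrews dx px -2.9 dy -0.4 0.943
screwsbot dx px -1.8 dy -0.6 0.927
bar dx px -0.5 dy -0.1 0.962
ctrl_bolt dx px -0.2 dy 0.2 0.915
ctrl_block dx px 0.0 dy 0.0 0.999
rest dx px 0.0 dy 0.0 0.982
up edge shift px 0.0
mid edge shift px -0.44
lo edge shift px 0.0
```

```bash

python3 -m handwheel '[[0,0,0,-0.01]]'| grep time;python3 r.py
python3 -m handwheel '[[0,0,0,-0.01]]'| grep time;python3 r.py
python3 -m handwheel '[[0,0,0,-0.01]]'| grep time;python3 r.py
python3 -c "
from h import *
shot('top','t12.png')
shot('scene','s12.png')"
python3 disp.py pics/t12.png
python3 - <<'E'
import cv2,numpy as np
# ECC translation of bar region between frames, top and scene
def ecc(fa,fb,box):
    x0,y0,x1,y1=box
    A=cv2.cvtColor(cv2.imread(fa),cv2.COLOR_BGR2GRAY)[y0:y1,x0:x1];B=cv2.cvtColor(cv2.imread(fb),cv2.COLOR_BGR2GRAY)[y0:y1,x0:x1]
    W=np.eye(2,3,dtype=np.float32)
    c,W=cv2.findTransformECC(A,B,W,cv2.MOTION_TRANSLATION,(3,200,1e-6),None,3); return round(c,3),W[:,2]
for f in ['t4','t8','t9','t10','t11','t12']: print(f,ecc('pics/top0.png','pics/%s.png'%f,(283,165,297,272)),ecc('pics/top0.png','pics/%s.png'%f,(312,168,348,192)))
E
```

```text
time: 18.27
yaw 22.9 turned -1.1117 M [-0.664  0.482  0.622] F [-2.8 -4.8  0.6]
time: 18.4
yaw 22.01 turned -1.1272 M [-0.628  0.428  0.563] F [-3.4 -4.3  1.3]
time: 18.52
yaw 21.13 turned -1.1427 M [-0.642  0.41   0.585] F [-2.2 -4.7  1. ]
pics/t12.png
cover_cap dx px -3.1 dy -0.7 0.995
cover_edgescrews dx px -3.1 dy -0.5 0.94
screwsbot dx px -2.0 dy -0.6 0.924
bar dx px -0.6 dy 0.0 0.962
ctrl_bolt dx px -0.2 dy 0.2 0.915
ctrl_block dx px 0.0 dy 0.0 0.999
rest dx px 0.0 dy 0.0 0.983
up edge shift px 0.0
mid edge shift px -0.49
lo edge shift px 0.0
t4 (1.0, array([0.00324817, 0.01262727], dtype=float32)) (1.0, array([-0.00924339,  0.00477081], dtype=float32))
t8 (1.0, array([-0.00726563, -0.05850523], dtype=float32)) (0.997, array([-2.2502873 , -0.72539806], dtype=float32))
t9 (0.999, array([-0.03187683, -0.03127226], dtype=float32)) (0.999, array([-2.5286722, -0.7313862], dtype=float32))
t10 (0.979, array([-0.28860906, -0.10437292], dtype=float32)) (0.999, array([-2.8395345, -0.7134657], dtype=float32))
t11 (0.965, array([-0.42259115, -0.14485087], dtype=float32)) (0.999, array([-2.9744284, -0.7704415], dtype=float32))
t12 (0.987, array([-0.5175387 ,  0.01747097], dtype=float32)) (0.998, array([-3.1498497, -0.7880848], dtype=float32))
```

```bash

python3 -m handwheel '[[0,0,0,-0.01]]'| grep time;python3 r.py
python3 -m handwheel '[[0,0,0,-0.01]]'| grep time;python3 r.py
python3 -m handwheel '[[0,0,0,-0.01]]'| grep time;python3 r.py
cat > ecc.py <<'E'
import sys
from h import *
shot('top',sys.argv[1]+'.png')
def ecc(fa,fb,box):
    x0,y0,x1,y1=box
    A=cv2.cvtColor(cv2.imread(fa),cv2.COLOR_BGR2GRAY)[y0:y1,x0:x1];B=cv2.cvtColor(cv2.imread(fb),cv2.COLOR_BGR2GRAY)[y0:y1,x0:x1]
    W=np.eye(2,3,dtype=np.float32)
    c,W=cv2.findTransformECC(A,B,W,cv2.MOTION_TRANSLATION,(3,200,1e-6),None,3); return round(c,3),W[:,2]
f='pics/%s.png'%sys.argv[1]
for b in [(283,165,297,272),(283,185,297,255),(312,168,348,192)]: print(ecc('pics/top0.png',f,b), ecc('pics/t9.png',f,b))
E
python3 ecc.py t13
```

```text
time: 18.75
yaw 20.25 turned -1.158 M [-0.641  0.393  0.584] F [-2.3 -3.3  0.2]
time: 18.88
yaw 19.37 turned -1.1733 M [-0.547  0.45   0.58 ] F [-3.7 -4.9  1.3]
time: 19.0
yaw 18.49 turned -1.1887 M [-0.6    0.49   0.624] F [-3.1 -4.9  0.6]
(0.988, array([-0.6356379 ,  0.02342666], dtype=float32)) (0.989, array([-0.6101541 ,  0.03313211], dtype=float32))
(0.995, array([-0.62449664,  0.96480346], dtype=float32)) (0.994, array([-0.57647836,  0.79915726], dtype=float32))
(0.995, array([-3.316684 , -0.7739909], dtype=float32)) (0.999, array([-0.79627895, -0.02043577], dtype=float32))
```

```bash

python3 -m handwheel '[[0,0,0,-0.01]]'| grep time;python3 r.py
python3 -m handwheel '[[0,0,0,0],[0,0,0,0],[0,0,0,0]]' -0.1; python3 r.py
python3 ecc.py t14
```

```text
time: 19.18
yaw 17.58 turned -1.2046 M [-0.613  0.489  0.67 ] F [-3.  -4.2  0.8]
time: 19.55
eef_pos: [0.5646, -0.1233, 0.2637]
eef_rot: [[0.953, 0.001, -0.302], [0.302, -0.003, 0.953], [0.0, -1.0, -0.003]]
force: [0.4, -0.4, 0.0]
grip_width: 0.0384
yaw 17.57 turned -1.2048 M [ 0.02  -0.047  0.005] F [ 0.4 -0.4  0. ]
(0.988, array([-0.65608484,  0.0222369 ], dtype=float32)) (0.989, array([-0.6122052 ,  0.03938208], dtype=float32))
(0.994, array([-0.6276729,  1.0982077], dtype=float32)) (0.994, array([-0.58963096,  1.0064466 ], dtype=float32))
(0.995, array([-3.3695645 , -0.71152574], dtype=float32)) (0.999, array([-0.8671113,  0.0557315], dtype=float32))
```

```bash

python3 -m handwheel '[[0,0,0.1,0],[0,0,0.2,0],[0,0,0.27,0],[0,-0.1,0.27,-0.06],[0.01,-0.2,0.27,-0.12],[0.012,-0.3,0.27,-0.175],[0.012,-0.3,0.15,-0.175],[0.012,-0.3,0,-0.175],[0.012,-0.3,-0.096,-0.175],[0.012,-0.3,-0.096,-0.175],[0.012,-0.3,-0.096,-0.175]]' -0.1
python3 - <<'E'
from h import *
shot('wrist','w15.png')
E
```

```text
time: 20.98
eef_pos: [0.568, -0.1984, 0.2406]
eef_rot: [[0.999, 0.001, -0.044], [0.044, -0.003, 0.999], [0.001, -1.0, -0.003]]
force: [-0.5, -0.3, 0.6]
grip_width: 0.0385
```

View pics/w15.png

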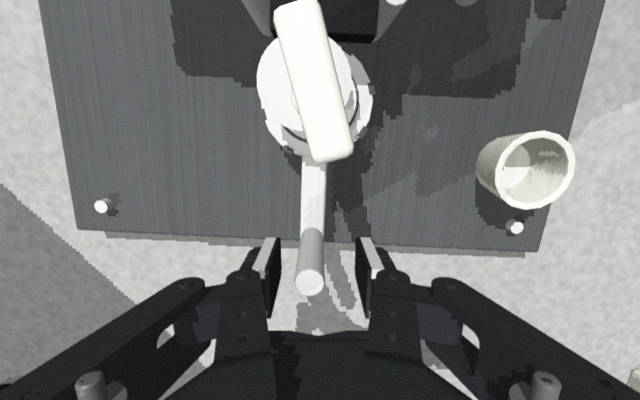

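```bash
python3 - <<'E'
from h import *
s=arm.state(); e=s['eef_pos']; R=s['eef_rot']; y0=np.arctan2(R[1,0],R[0,0]); c=np.array([.5645,-.1235]); a0=np.radians(-150.5)
for t in np.arange(1.05,-.11,-.1):
    a=a0+t; P=c+.075*np.array([np.cos(a),np.sin(a)]); print(round(t,2),[round(float(x),3) for x in [*((P-e[:2])/.25),0,(a+np.pi/2-y0)/1.5]])
E
```

```text
1.05 [-0.016, -0.0, 0.0, -0.033]
0.95 [-0.046, 0.002, 0.0, -0.1]
0.85 [-0.076, 0.006, 0.0, -0.167]
0.75 [-0.105, 0.014, 0.0, -0.233]
0.65 [-0.133, 0.024, 0.0, -0.3]
0.55 [-0.16, 0.038, 0.0, -0.367]
0.45 [-0.185, 0.053, 0.0, -0.433]
0.35 [-0.209, 0.072, 0.0, -0.5]
0.25 [-0.231, 0.092, 0.0, -0.567]
0.15 [-0.251, 0.115, 0.0, -0.633]
0.05 [-0.268, 0.139, 0.0, -0.7]
-0.05 [-0.283, 0.165, 0.0, -0.767]
```

```bash

python3 -m handwheel '[[0,0,0,0],[-0.016,0,0,-0.033],[-0.046,0.002,0,-0.1],[-0.076,0.006,0,-0.167],[-0.105,0.014,0,-0.233],[-0.133,0.024,0,-0.3],[-0.16,0.038,0,-0.367],[-0.185,0.053,0,-0.433],[-0.209,0.072,0,-0.5],[-0.231,0.092,0,-0.567],[-0.231,0.092,0,-0.567]]' -0.5 20
python3 - <<'E'
from h import *
shot('wrist','w16.png'); s=arm.state(); e=s['eef_pos']; R=s['eef_rot']; y0=np.arctan2(R[1,0],R[0,0]); c=np.array([.5645,-.1235]); a0=np.radians(-150.5)
for t in np.arange(.2,-.16,-.025):
    a=a0+t; P=c+.075*np.array([np.cos(a),np.sin(a)]); print(round(t,3),[round(float(x),3) for x in [*((P-e[:2])/.25),0,(a+np.pi/2-y0)/1.5]])
E
```

```text
time: 22.4
eef_pos: [0.5108, -0.1757, 0.242]
eef_rot: [[0.693, 0.001, 0.721], [-0.721, -0.005, 0.693], [0.004, -1.0, -0.003]]
force: [1.6, -0.8, 0.4]
grip_width: 0.0215
0.2 [-0.012, 0.012, 0.0, -0.034]
0.175 [-0.017, 0.018, 0.0, -0.051]
0.15 [-0.022, 0.024, 0.0, -0.068]
0.125 [-0.026, 0.03, 0.0, -0.084]
0.1 [-0.03, 0.036, 0.0, -0.101]
0.075 [-0.035, 0.042, 0.0, -0.118]
0.05 [-0.039, 0.048, 0.0, -0.134]
0.025 [-0.043, 0.055, 0.0, -0.151]
0.0 [-0.047, 0.061, 0.0, -0.168]
-0.025 [-0.05, 0.068, 0.0, -0.184]
-0.05 [-0.054, 0.074, 0.0, -0.201]
-0.075 [-0.057, 0.081, 0.0, -0.218]
-0.1 [-0.06, 0.088, 0.0, -0.234]
-0.125 [-0.063, 0.095, 0.0, -0.251]
-0.15 [-0.066, 0.102, 0.0, -0.268]
```

View pics/w16.png

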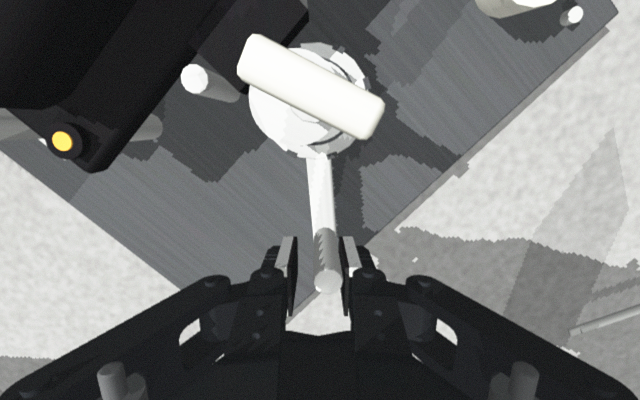

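Post at (328,280) rests on the right pad and follows. Close in gently, watching force.

```bash

python3 -m handwheel '[[-0.012,0.012,0,-0.034],[-0.017,0.018,0,-0.051],[-0.022,0.024,0,-0.068],[-0.026,0.03,0,-0.084],[-0.03,0.036,0,-0.101],[-0.035,0.042,0,-0.118],[-0.039,0.048,0,-0.134],[-0.043,0.055,0,-0.151],[-0.047,0.061,0,-0.168]]'
python3 r.py
```

```text
time: 23.58
eef_pos: [0.4992, -0.1603, 0.242]
eef_rot: [[0.491, -0.0, 0.871], [-0.871, -0.004, 0.491], [0.004, -1.0, -0.003]]
force: [3.4, -3.0, 3.8]
grip_width: 0.0219
yaw -60.62 turned -2.5694 M [-0.509 -0.445  0.041] F [ 3.4 -3.   3.8]
```

```bash

python3 -m handwheel '[[-0.003,0.0055,0,-0.01],[-0.006,0.011,0,-0.02]]';python3 r.py
python3 -m handwheel '[[-0.002,0.004,0,-0.01],[-0.003,0.007,0,-0.01]]';python3 r.py
```

```text
time: 23.82
eef_pos: [0.4975, -0.1575, 0.2419]
eef_rot: [[0.463, -0.001, 0.886], [-0.886, -0.004, 0.463], [0.004, -1.0, -0.003]]
force: [1.9, -4.2, 4.7]
grip_width: 0.0213
yaw -62.39 turned -2.6003 M [-0.739 -0.233 -0.042] F [ 1.9 -4.2  4.7]
time: 24.08
eef_pos: [0.4966, -0.1557, 0.2419]
eef_rot: [[0.45, -0.001, 0.893], [-0.893, -0.004, 0.45], [0.003, -1.0, -0.003]]
force: [0.2, -4.7, 4.4]
grip_width: 0.0214
yaw -63.26 turned -2.6155 M [-0.767 -0.139 -0.001] F [ 0.2 -4.7  4.4]
```

```bash

python3 -m handwheel '[[-0.002,0.004,0,0],[-0.003,0.007,0,0]]';python3 r.py
python3 -m handwheel '[[-0.002,0.004,0,0],[-0.003,0.007,0,0]]';python3 r.py
python3 -c "
from h import *
s=arm.state();p=shot('wrist','w17.png')"
```

```text
time: 24.32
eef_pos: [0.4962, -0.1547, 0.242]
eef_rot: [[0.451, -0.0, 0.893], [-0.893, -0.006, 0.451], [0.006, -1.0, -0.003]]
force: [3.3, -14.9, -0.2]
grip_width: 0.0212
yaw -63.21 turned -2.6146 M [-2.271 -0.307 -0.115] F [  3.3 -14.9  -0.2]
time: 24.58
eef_pos: [0.4959, -0.1542, 0.2421]
eef_rot: [[0.452, 0.002, 0.892], [-0.892, -0.009, 0.452], [0.009, -1.0, -0.003]]
force: [2.6, -18.5, -1.7]
grip_width: 0.0217
yaw -63.15 turned -2.6136 M [-2.83  -0.407 -0.122] F [  2.6 -18.5  -1.7]
```

View pics/w17.png

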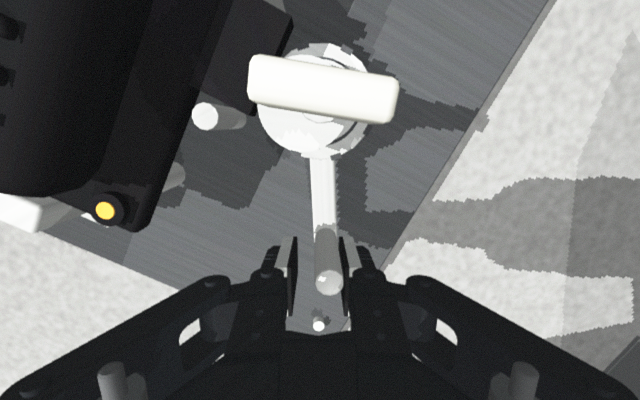

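```bash

python3 - <<'E'
from h import *
s=arm.state();p=arm.camera('wrist');print(atz(p,(329,283),.1,tool(s)))
E
python3 -m handwheel '[[0.004,-0.009,0,0],[0.007,-0.014,0,0],[0.007,-0.014,0,0],[0.007,-0.014,0.1,0],[0.007,-0.014,0.25,0],[0.007,-0.014,0.4,0],[0.007,-0.014,0.4,0]]' -0.1; python3 r.py
python3 - <<'E'
from h import *
s=arm.state();p=shot('wrist','w18.png')
E
```

```text
[ 0.49979081 -0.15962224  0.1       ]
time: 25.55
eef_pos: [0.4985, -0.1577, 0.3446]
eef_rot: [[0.452, 0.006, 0.892], [-0.892, -0.01, 0.452], [0.012, -1.0, 0.001]]
force: [-0.7, -0.3, -0.1]
grip_width: 0.039
yaw -63.14 turned -2.6134 M [ 0.005 -0.018  0.022] F [-0.7 -0.3 -0.1]
```

View pics/w18.png

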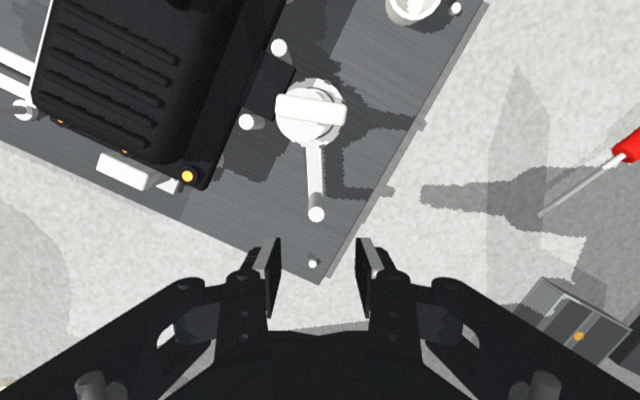

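```bash

python3 -m handwheel '[[0,0,0.15,0],[-0.1,-0.1,0.3,0],[-0.3,-0.3,0.3,0],[-0.4,-0.5,0.3,0],[-0.5,-0.7,0.3,0],[-0.5,-0.8,0.3,0],[-0.5,-0.8,0.3,0]]' | grep -E 'time|pos'
python3 ecc.py t19
python3 - <<'E'
import cv2,numpy as np
a=cv2.imread('pics/top0.png');b=cv2.imread('pics/t19.png')
A=cv2.resize(a[190:280,380:460],None,fx=4.5,fy=4.5,interpolation=3);B=cv2.resize(b[190:280,380:460],None,fx=4.5,fy=4.5,interpolation=3)
cv2.imwrite('pics/cmp.png',np.hstack([A,B]))
g=lambda i:cv2.resize(cv2.cvtColor(i,cv2.COLOR_BGR2GRAY).astype(np.float32),None,fx=10,fy=10,interpolation=3)
for box in [(425,250,444,268),(412,240,444,268)]:
    x0,y0,x1,y1=box
    r=cv2.matchTemplate(g(b[y0-5:y1+5,x0-5:x1+5]),g(a[y0:y1,x0:x1]),5);_,v,_,l=cv2.minMaxLoc(r);print((l[0]-50)/10,(l[1]-50)/10,v)
E
```

```text
time: 26.48
eef_pos: [0.3729, -0.3585, 0.4168]
(0.988, array([-0.62768364,  0.01860309], dtype=float32)) (0.989, array([-0.6047236 ,  0.04572811], dtype=float32))
(0.994, array([-0.59942454,  1.0126842 ], dtype=float32)) (0.993, array([-0.5886463,  1.1494344], dtype=float32))
(0.995, array([-3.3605368, -0.6772146], dtype=float32)) (0.999, array([-0.8596283 ,  0.03710541], dtype=float32))
-1.0 1.0 0.9809200167655945
-1.0 0.0 0.9761266112327576
```

View pics/cmp.png

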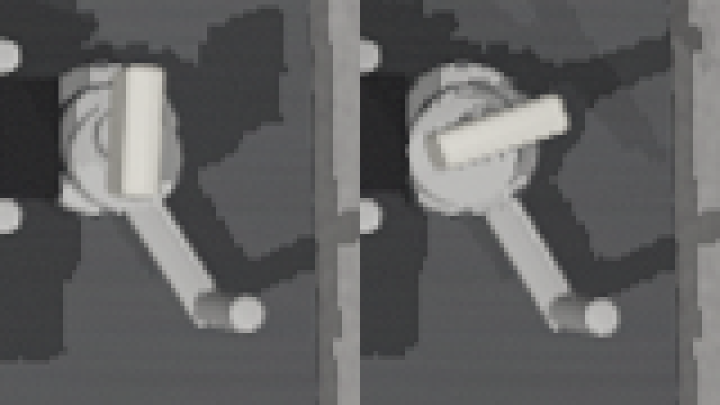

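View pics/t19.png

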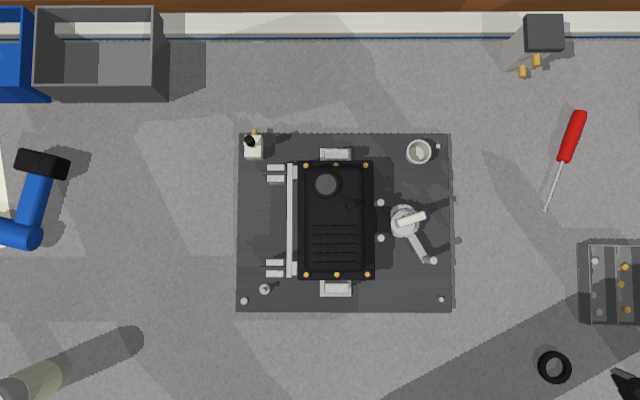

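```bash
python3 -c "
from station import arm
print(arm.state()['time'],arm.sign_off())"
```

```text
the job is handed in; nothing more can be done
26.525 None
```

I did the three steps in the order asked and handed the job in at 26.5 s. The nip comes out at roughly 10–15 N, because my two ways of measuring it did not agree.

- **Lock ring opened:** I swung the lever open to about 1.07 rad.
- **Adjuster turned:** I turned the wing about 1.2 rad clockwise, in steps of 0.02 rad or less. The last moment readings were about 0.6–0.67 N m; single readings scatter by about 0.05.
- **Lock ring closed:** I pushed the lever back until the force rose from about 5 N to about 18 N on the solid stop. Then I backed off, opened the gripper and moved the arm clear.

**Nip force:** The moment suggests about 17–20 N before letting go. The top camera shows the back-stop bar pushed back about 1.0 mm and the cover about 1.3 mm past touch. At 10 N per mm that is about 10–13 N, both before and after locking. The moment had already risen to about 0.4 N m before the bar moved. That was probably friction on the cover, which turned slightly and shifted about 1 mm sideways as it seated, so I trusted the camera more.

**Last checks:** The lever ended about 1.7 mm further in the tightening direction than where it started, so it was probably not fully tight to begin with. In the last picture the tin and bolt are standing where they were. The robot only touched the post and the wing.

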